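# Pair the 50 ml tubes with their vials: from the blue rack to the grey rack

### The arm

A 6-joint arm with a two-finger parallel gripper is mounted at the origin on the work surface. World frame = base frame: x ahead of the robot, y to its left, z up, the work surface at z = 0. Lengths are in mm, angles in rad, forces in N, time in s.
With the tool pointing down it reaches from about 300 to 775 mm from the base axis. Payload 14.6 kg.
Tool frame: the origin (TCP) lies midway between the tips of the shut fingers; the grasp point (between the pads) lies 19 mm behind it (manip.hold_point_z is the distance from the TCP to the grasp point, in mm); z points along the fingers, y is the direction in which the jaws open and shut (so a half turn about z gives the same grasp; the last joint's range is limited). The gripper opens to 94 mm and grips with 3 to 60 N. Pads are 16 mm wide; open, the fingers measure 119 mm over their backs; the gripper's body (75 mm by 177 mm) begins 78 mm behind the grasp point.
Start: joints at [-1.255, 0.3, 1.521, -0, 1.321, -0.067], TCP at [205.428, -510.185, 173.246] pointing down, gripper open.
Joint ranges: [-3.03, 3.03], [-0.79, 2.21], [0.23, 2.52], [-1.04, 4.18], [0, 3.07], [-2.55, 2.55]. Speed limits (rad/s): [2.22, 2.22, 2.57, 3.14, 3.14, 3.14].

### API

Orientations are given as [roll, pitch, yaw] about the fixed x, y, z axes, in that order (R = Rz(yaw) Ry(pitch) Rx(roll)).
In Python, from cell import manip gives the robot as it stands.
- The arm moves only by the shell command python3 -m crank 'ROWS' [OPENING] [FORCE]. ROWS is JSON, a list of rows, each an object with "offset": the shift along the world's x, y, z in m, a list of three; "spin": the turn about the world's z in degrees. In form: [{"offset": [dx, dy, dz], "spin": spin}, ...]. A call has exactly 8 rows; each row is the pose to reach, as a shift and turn from the pose measured when the call began; what a row does not reach only later rows make up. A row lasts 1/12 s, in which the tool goes at most 41.7 mm and 7.16 degrees, less where a joint would pass 70% of its speed; a pose out of reach is approached as far as the arm can. A call with a gripper value outside its range is refused whole. OPENING is the opening, from 0 (shut) to 1 (fully open), set as the call begins (- or left out, the last holds). The fingers move at their own pace and stop on an object; FORCE is the grip in N (left out, the last holds). Time passes only in rows, so rows that repeat a pose let the fingers close, or fill a call up. It gives the time, the measured TCP pose, the force and the opening at its end, in the units of the state.
- manip.read_state(): the state, without advancing time (a new reading comes with each control period).
- manip.camera(name): name is "side" or "top" or "wrist"; returns a dict with "pixels" (480x640x3 uint8, red, green, blue), "fx", "fy", "cx", "cy" (pixels), "k1" (the pictures are not rectified: a ray, as slopes to the right and down, at radius r is drawn at 1 + k1 r^2 times it, then the intrinsics apply), "extrinsics" (4x4, takes a point from world to camera coordinates); the wrist camera has in their place "hand_eye" (4x4, takes a point from camera to tool coordinates, whose origin is the TCP and whose axes are the flange's). Camera axes: x right, y down, z forward; pixel columns grow to the right and rows downward; lengths in mm; the calibration is good to about 2 mm. A picture is of the moment at which its call begins: read the wrist's pose just before it. There is no depth.
- manip.sign_off(): hands the job in, once; it reports no verdict.
Trained networks look in a picture, given as the dict that the camera call returned (one of the last four; its "shot" number tells which), for a name from the list of things; names that differ only in an ending like _2 or _b are one class to them, and where a whole thing is asked for, a point or a joint stands for the part that bears it (a point fixed in the world has none). Each returns a list of dicts, best first, with "conf" (0 to 1); they miss things now and then, are a little off and sometimes report something else, mostly with a low value. They report only what shows in the picture. A call takes as long as a camera call. They do not tell look-alikes from the thing itself.
- manip.search_frame(picture, name): "location" ([x, y, z] in mm, in world coordinates, good to about 4 mm: the middle of the surface that is visible of it).
- manip.masks_of(picture, name): "mask" (480x640 bool, what is visible of it).
The state is a dict: "clock": time; "joints": joint angles; "qd": joint speeds; "effort": joint torques, N m; "eef_pos": TCP position; "eef_rot": TCP orientation; "wrist_force": force on the tool from outside, world axes, zero at the start; "moment": the same for the moment, N m; "finger_gap": finger opening in mm.
Only numpy, scipy, OpenCV 4.12 (cv2) and the standard library are available. Lean on these libraries where they do the work, as an engineer would, in place of code of your own. Each camera call takes 0.05 s, during which the arm holds its last target. There are 200 camera calls.

### The job

Move the four large tubes from the blue rack to the grey rack, putting each in the large well right next to the small vial with the same cap colour, so that the two rows end in the same order. Lower each tube until it stands on the bottom of its well, do not drop it, and leave the small vials and the brown bottle where they are.

Things in the scene. Friction and masses are not known exactly. Their poses are not given: they have to be found in the camera images.
- tube_orange: large 50 ml tube, orange cap, loose, 60 g, 118 mm tall: body 29 mm across, conical foot 16 mm tall with flat tip 10 mm across; cap 35 mm across, 103 to 118 mm above the tip. Stands (perhaps leaning a little) in the blue rack (98 x 200 x 60 mm, fixed): one straight row, pitch 46 mm, tips 6 mm above the bench. Origin: centre of the tip; z up the tube.
- vial_orange: small 7 ml vial, orange cap, loose, 14 g, 50 mm tall: body 18 mm across, cap 24 mm across and 11 mm tall. Stands in the grey rack's row of small wells, its underside 30 mm and its cap top 80 mm above the bench. Origin: centre of its underside; z up. It stays there and shows where its large tube belongs.
- tube_yellow: large 50 ml tube, yellow cap, loose, 60 g, 118 mm tall: body 29 mm across, conical foot 16 mm tall with flat tip 10 mm across; cap 35 mm across, 103 to 118 mm above the tip. Stands (perhaps leaning a little) in the blue rack (98 x 200 x 60 mm, fixed): one straight row, pitch 46 mm, tips 6 mm above the bench. Origin: centre of the tip; z up the tube.
- vial_yellow: small 7 ml vial, yellow cap, loose, 14 g, 50 mm tall: body 18 mm across, cap 24 mm across and 11 mm tall. Stands in the grey rack's row of small wells, its underside 30 mm and its cap top 80 mm above the bench. Origin: centre of its underside; z up. It stays there and shows where its large tube belongs.
- tube_green: large 50 ml tube, green cap, loose, 60 g, 118 mm tall: body 29 mm across, conical foot 16 mm tall with flat tip 10 mm across; cap 35 mm across, 103 to 118 mm above the tip. Stands (perhaps leaning a little) in the blue rack (98 x 200 x 60 mm, fixed): one straight row, pitch 46 mm, tips 6 mm above the bench. Origin: centre of the tip; z up the tube.
- vial_green: small 7 ml vial, green cap, loose, 14 g, 50 mm tall: body 18 mm across, cap 24 mm across and 11 mm tall. Stands in the grey rack's row of small wells, its underside 30 mm and its cap top 80 mm above the bench. Origin: centre of its underside; z up. It stays there and shows where its large tube belongs.
- tube_purple: large 50 ml tube, purple cap, loose, 60 g, 118 mm tall: body 29 mm across, conical foot 16 mm tall with flat tip 10 mm across; cap 35 mm across, 103 to 118 mm above the tip. Stands (perhaps leaning a little) in the blue rack (98 x 200 x 60 mm, fixed): one straight row, pitch 46 mm, tips 6 mm above the bench. Origin: centre of the tip; z up the tube.
- vial_purple: small 7 ml vial, purple cap, loose, 14 g, 50 mm tall: body 18 mm across, cap 24 mm across and 11 mm tall. Stands in the grey rack's row of small wells, its underside 30 mm and its cap top 80 mm above the bench. Origin: centre of its underside; z up. It stays there and shows where its large tube belongs.
- grey_rack: light grey rack with black base, fixed, 84 (x) x 200 (y) x 60 mm tall. Origin: centre of its underside. Four empty round large wells, 33.5 mm across, at x = -16 mm; the small wells with the vials at x = +26 mm; both rows at y = -69, -23, 23, 69 mm: the large well at the same y as a vial is the one next to it. A large well goes through plates at 55-60 and 26-30 mm up, to a solid floor 6 mm up where the tube's tip stands.
- bottle: bystander: brown reagent bottle, white label, black cap, 69 mm across, 136 mm tall, loose, beyond the racks. Origin: centre of its underside. Also about, not part of the job: a closed blue tip box (84 x 122 x 73 mm) beyond the racks and a pipette lying between the racks and the robot.
There are look-alikes about, which are no part of the job. Leave any black look-alike of the tube_green alone.

How it is judged (in metres and radians):
At the end, for the whole second after the job is handed in: Each large tube stands in the grey rack's large well next to the vial of its cap colour: within 9 mm of the well row, foot under 53 mm from that vial's, tip within 6 mm of the bottom, leaning under 10 degrees, released, at rest; each vial still in its well (moved under 12 mm) (x of tube_orange in the frame of grey_rack between -0.025 and -0.007 m and horizontal distance between tube_orange and vial_orange below 0.053 m and z of each of tube_orange, tube_yellow, tube_green, tube_purple in the frame of grey_rack below 0.012 m and angle between each of tube_orange, tube_yellow, tube_green, tube_purple's own z axis and vertical below 0.17 rad and linear speed of each of tube_orange, tube_yellow, tube_green, tube_purple below 0.03 m/s and contact force between each of tube_orange, tube_yellow, tube_green, tube_purple and the fingers below 0.05 N and angle between each of vial_orange, vial_yellow, vial_green, vial_purple's own z axis and vertical below 0.25 rad and z of each of vial_orange, vial_yellow, vial_green, vial_purple in the frame of grey_rack below 0.037 m and distance of each of vial_orange, vial_yellow, vial_green, vial_purple from where it was at the start of the episode below 0.012 m and x of tube_yellow in the frame of grey_rack between -0.025 and -0.007 m and horizontal distance between tube_yellow and vial_yellow below 0.053 m and x of tube_green in the frame of grey_rack between -0.025 and -0.007 m and horizontal distance between tube_green and vial_green below 0.053 m and x of tube_purple in the frame of grey_rack between -0.025 and -0.007 m and horizontal distance between tube_purple and vial_purple below 0.053 m); the robot touches nothing.
It fails at once if a large tube is dropped into the grey rack (falls in faster than 0.6 m/s) instead of being lowered ((z of tube_orange in the frame of grey_rack below 0.045 m and horizontal distance between tube_orange and grey_rack below 0.11 m and linear speed of tube_orange above 0.6 m/s) or (z of tube_yellow in the frame of grey_rack below 0.045 m and horizontal distance between tube_yellow and grey_rack below 0.11 m and linear speed of tube_yellow above 0.6 m/s) or (z of tube_green in the frame of grey_rack below 0.045 m and horizontal distance between tube_green and grey_rack below 0.11 m and linear speed of tube_green above 0.6 m/s) or (z of tube_purple in the frame of grey_rack below 0.045 m and horizontal distance between tube_purple and grey_rack below 0.11 m and linear speed of tube_purple above 0.6 m/s)).
It fails at once if a small vial is lifted or knocked out of its well (moved over 25 mm) (distance of any of vial_orange, vial_yellow, vial_green, vial_purple from where it was at the start of the episode above 0.025 m).
It fails at once if the brown bottle is pushed over 30 mm or tipped (distance of bottle from where it was at the start of the episode above 0.03 m or angle between bottle's own z axis and vertical above 0.4 rad).
It also fails if it takes over 90 s, if anything falls off the work surface, if the arm or the gripper's body presses on something with over 40 N, if the wrist force passes 120 N, or if a joint passes its speed limit or range.

## Working session

There is one attempt and no reset: what is moved stays moved. The work goes in short steps, Python scripts to look and compute and a shell command to move; the robot and the scene stay as the last step left them, time stands still between calls to the robot, and variables do not carry over. Pictures are saved under pics/ and viewed, about 12 in all and at most 16, crops included, and the job is handed in when it is done.

```bash
ls; mkdir -p pics
cat > h.py <<'E'
import numpy as np,cv2
from cell import manip
from scipy.spatial.transform import Rotation as R
def ext(p,st=None):
    if 'extrinsics' in p: return np.array(p['extrinsics'])
    T=np.eye(4);T[:3,:3]=R.from_euler('xyz',st['eef_rot']).as_matrix();T[:3,3]=st['eef_pos']
    return np.linalg.inv(T@np.array(p['hand_eye']))
def ray(p,E,uv):
    d=np.array([(uv[0]-p['cx'])/p['fx'],(uv[1]-p['cy'])/p['fy']]);s=d.copy()
    for _ in range(10): s=d/(1+p['k1']*(s@s))
    v=E[:3,:3].T@np.r_[s,1];return -E[:3,:3].T@E[:3,3],v/np.linalg.norm(v)
def at_z(p,E,uv,z):
    o,v=ray(p,E,uv);return o+v*(z-o[2])/v[2]
def tri(rs):
    A=sum(np.eye(3)-np.outer(v,v) for o,v in rs);b=sum((np.eye(3)-np.outer(v,v))@o for o,v in rs)
    X=np.linalg.solve(A,b);return X,max(np.linalg.norm(np.cross(X-o,v)) for o,v in rs)
def proj(p,E,X):
    c=E[:3,:3]@np.array(X)+E[:3,3];s=c[:2]/c[2];s=s*(1+p['k1']*(s@s));return np.array([s[0]*p['fx']+p['cx'],s[1]*p['fy']+p['cy']])
def save(p,name,crop=None,k=1):
    im=p['pixels'][:,:,::-1]
    if crop: x,y,w,h=crop; im=im[y:y+h,x:x+w]
    cv2.imwrite('pics/'+name,cv2.resize(im,None,fx=k,fy=k,interpolation=cv2.INTER_CUBIC))
E
python3 - <<'E'
from h import *
np.set_printoptions(precision=1,suppress=True)
st=manip.read_state();print(st)
for c in ('top','side'):
    p=manip.camera(c);save(p,c+'0.png',None,1.25);E=ext(p);print(c,-E[:3,:3].T@E[:3,3])
    for col in ('orange','yellow','green','purple'):
        for k in ('tube_','vial_'):
            for r in manip.search_frame(p,k+col)[:3]: print(c,k+col,round(r['conf'],2),np.array(r['location']),proj(p,E,r['location']))
    for n in('grey_rack','bottle'):
        for r in manip.search_frame(p,n)[:2]: print(c,n,round(r['conf'],2),np.array(r['location']),proj(p,E,r['location']))
E
```

```text
pics
{'clock': 0.0, 'joints': array([-1.3,  0.3,  1.5,  0. ,  1.3, -0.1]), 'qd': array([-0.,  0., -0.,  0., -0.,  0.]), 'effort': array([ -0. , -53.2, -35.3,   0.1,   0. ,  -0. ]), 'eef_pos': array([ 205.3, -509.9,  172.7]), 'eef_rot': array([-3.1, -0. ,  0.4]), 'wrist_force': array([-0.8, -0.2, -0.1]), 'moment': array([ 0. ,  0. , -0.1]), 'finger_gap': 93.99006392672646}
top [546.9  52.5 977. ]
top tube_orange 0.63 [600.  254.3 120.8] [197.1 253.3]
top tube_orange 0.23 [531.4 -99.   79.4] [399.6 295.9]
top vial_orange 0.6 [ 503.8 -238.3   79.8] [476.7 311.8]
top tube_yellow 0.75 [627.2 118.4 128.3] [276.3 238.1]
top vial_yellow 0.43 [531.4 -98.8  82.8] [399.8 295.9]
top tube_green 0.85 [679.5 332.8 121.7] [154.1 206.8]
top tube_green 0.66 [608.8 206.3 125.3] [224.6 248.4]
top vial_green 0.69 [ 520.5 -146.9   79.8] [426.3 302.2]
top tube_purple 0.91 [617.8 165.3 122.8] [248.9 243.6]
top tube_purple 0.54 [ 505.9 -238.7   82. ] [477.3 310.7]
top vial_purple 0.6 [ 511.5 -188.9   82.6] [450.  307.5]
top grey_rack 0.88 [ 488.5 -165.2   60. ] [433.9 319.6]
top bottle 0.56 [771.7  18.   96.1] [335.4 160.3]
side [ 445.9 -612.9  475.7]
side tube_orange 0.93 [595.7 246.8  98.8] [260.  145.8]
side vial_orange 0.82 [ 500.5 -246.7   83.8] [271.8 353.8]
side tube_yellow 0.94 [629.5 112.5  96.5] [297.1 174.7]
side tube_yellow 0.62 [ 477.4 -213.5   59.5] [246.4 352.9]
side vial_yellow 0.59 [ 526.2 -109.    78.5] [266.7 275.1]
side tube_green 0.87 [604.6 203.3 106.1] [269.6 150.5]
side tube_green 0.8 [712.3 227.9  74.4] [323.2 152.2]
side tube_green 0.76 [678.9 334.3  88.4] [291.3 128.2]
side vial_green 0.61 [ 524.3 -158.    79.8] [274.2 298.6]
side tube_purple 0.62 [611.5 160.2 107.1] [279.2 159. ]
side vial_purple 0.34 [ 479.3 -210.5   57.9] [247.7 351.6]
side grey_rack 0.89 [ 481.  -207.1   57.8] [248.6 349.2]
side grey_rack 0.48 [ 500.7 -246.8   79.8] [272.3 356.5]
side bottle 0.15 [ 499.7 -248.    83.9] [271.4 354.8]
```

View pics/top0.png

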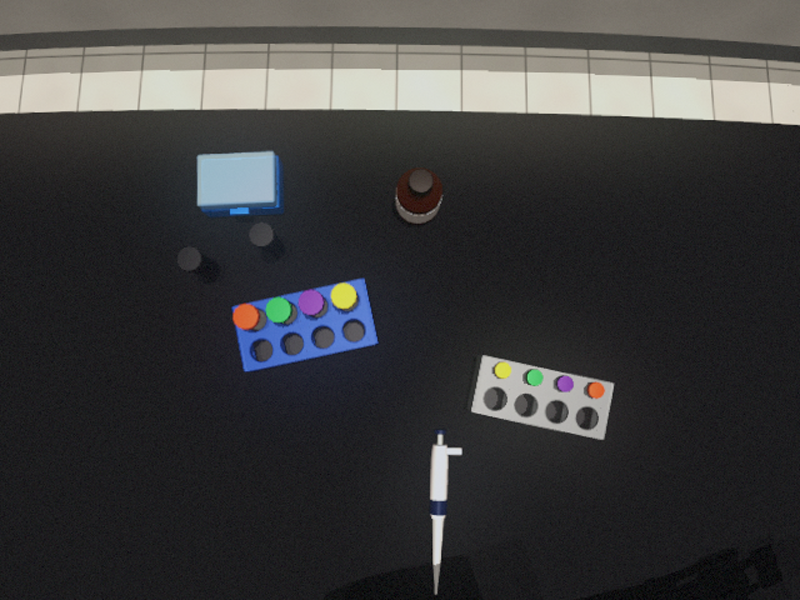

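View pics/side0.png

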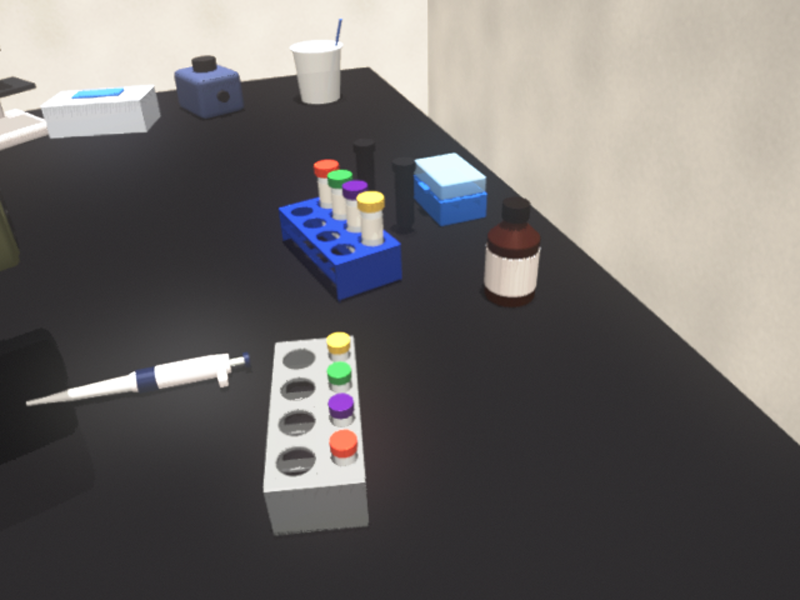

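The top view (800-px scale) shows the blue-rack tubes at orange (246,317), green (278,310), purple (312,302) and yellow (343,296). The grey-rack vials are yellow (503,370), green (535,378), purple (565,384) and orange (596,390), with the large wells just below them. The black look-alikes at (189,259) and (261,234) stand free behind the blue rack. They have black caps and aren't in the rack, so the green-capped tube at (278,310) is the real one.

```bash
python3 - <<'E'
from h import *
s=manip.read_state();print(s['eef_pos'],np.degrees(s['eef_rot']),manip.hold_point_z)
p=manip.camera('wrist');print(np.round(p['hand_eye'],3),p['fx'],p['k1'])
E
python3 -m crank '[{"offset":[0.02,0.03,0.03],"spin":7},{"offset":[0.05,0.06,0.06],"spin":14},{"offset":[0.08,0.09,0.08],"spin":21},{"offset":[0.11,0.12,0.10],"spin":28},{"offset":[0.14,0.15,0.12],"spin":35},{"offset":[0.16,0.18,0.14],"spin":42},{"offset":[0.18,0.21,0.15],"spin":49},{"offset":[0.20,0.24,0.15],"spin":56}]' 1 20
```

```text
[ 205.42081707 -510.18495929  173.25466615] [-1.79998980e+02 -4.04200947e-04  2.19314582e+01] 18.8
[[-0.0000e+00 -9.6400e-01 -2.6600e-01  7.7938e+01]
 [ 1.0000e+00 -0.0000e+00 -1.0000e-03 -2.2100e-01]
 [ 1.0000e-03 -2.6600e-01  9.6400e-01 -2.1123e+02]
 [ 0.0000e+00  0.0000e+00  0.0000e+00  1.0000e+00]] 397.39239435622665 -0.08694181351538124
clock: 1.82
eef_pos: [395.8, -284.4, 322.6]
eef_rot: [3.139, 0.001, 1.366]
wrist_force: [0.0, -0.3, 0.6]
finger_gap: 94.3
```

```bash
cat > caps.py <<'E'
from h import *
np.set_printoptions(precision=1,suppress=True)
HUE={'orange':(0,13),'yellow':(20,35),'green':(50,80),'purple':(120,150)}
def caps(p,near=None):
    "colour blobs: colour -> list of (area, ellipse centre)"
    h=cv2.cvtColor(p['pixels'],cv2.COLOR_RGB2HSV);o={}
    for c,(a,b) in HUE.items():
        m=cv2.inRange(h,(a,110,60),(b,255,255))
        m=cv2.morphologyEx(m,cv2.MORPH_OPEN,np.ones((3,3)))
        n,_,S,C=cv2.connectedComponentsWithStats(m)
        o[c]=[(S[i,4],C[i],tuple(S[i,:4])) for i in np.argsort(-S[1:,4])+1 if S[i,4]>60][:3]
    return o
def shot(cam,name=None):
    st=manip.read_state();p=manip.camera(cam)
    if name: save(p,name)
    return p,ext(p,st),st
E
python3 -m crank '[{"offset":[0.04,0.04,0],"spin":0},{"offset":[0.07,0.08,0],"spin":0},{"offset":[0.07,0.09,0],"spin":0},{"offset":[0.07,0.09,0],"spin":0},{"offset":[0.07,0.09,0],"spin":0},{"offset":[0.07,0.09,0],"spin":0},{"offset":[0.07,0.09,0],"spin":0},{"offset":[0.07,0.09,0],"spin":0}]'
python3 - <<'E'
from caps import *
p,E,st=shot('wrist','g1.png');print(st['eef_pos'])
for c,l in caps(p).items():
    for a,u,b in l: print(c,a,u,b,at_z(p,E,u,80))
np.save('g1.npy',E)
import pickle;pickle.dump((p,E),open('g1.pkl','wb'))
E
```

```text
clock: 2.48
eef_pos: [465.3, -195.4, 322.7]
eef_rot: [3.139, 0.002, 1.364]
wrist_force: [0.5, 0.1, -0.1]
finger_gap: 93.7
[ 465.3 -195.4  322.7]
yellow 157 [355.8 227.3] (np.int32(347), np.int32(219), np.int32(17), np.int32(15)) [ 504.8 -239.7   80. ]
yellow 108 [562.9 420.5] (np.int32(557), np.int32(410), np.int32(11), np.int32(22)) [ 751.9 -587.8   80. ]
green 215 [356.6 149.4] (np.int32(347), np.int32(143), np.int32(20), np.int32(14)) [ 522.1 -151.2   80. ]
purple 299 [355.8 186.4] (np.int32(347), np.int32(177), np.int32(19), np.int32(20)) [ 513.6 -192.1   80. ]
```

View pics/g1.png

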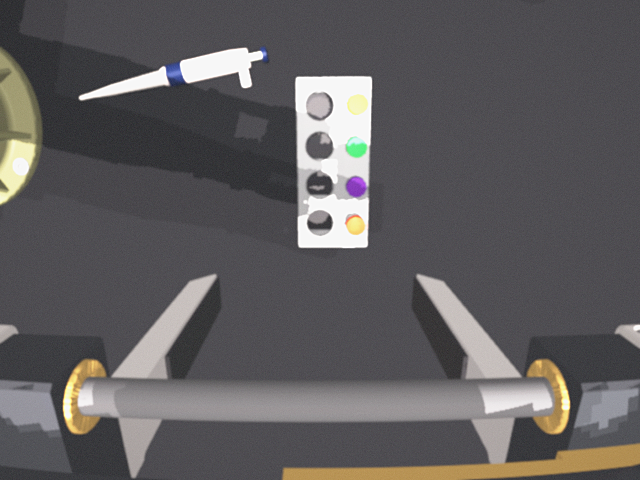

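The wrist view shows the grey rack squarely, at columns 296–372 and rows 77–247. The empty wells run down column 319 at rows 105, 146, 185 and 222. The vials run down column 356 as yellow 104, green 147, purple 187 and orange 223. Next I'll measure the rack in both views.

```bash
cat > grey.py <<'E'
from caps import *
def outline(p,E,box):
    g=cv2.cvtColor(p['pixels'],cv2.COLOR_RGB2HSV);x,y,w,h=box
    m=np.zeros((480,640),np.uint8);m[y:y+h,x:x+w]=((g[...,2]>120)&(g[...,1]<60))[y:y+h,x:x+w]
    m=cv2.morphologyEx(m,cv2.MORPH_OPEN,np.ones((3,3)))
    c=max(cv2.findContours(m,cv2.RETR_EXTERNAL,cv2.CHAIN_APPROX_NONE)[0],key=cv2.contourArea)
    P=np.array([at_z(p,E,q,60)[:2] for q in cv2.convexHull(c)[:,0]],np.float32)
    r=cv2.minAreaRect(P);return r
E
python3 - <<'E'
from grey import *
import pickle
p,E=pickle.load(open('g1.pkl','rb'))
t=manip.camera('top');Et=ext(t)
sd=manip.camera('side');Es=ext(sd)
print('wrist',outline(p,E,(285,65,100,195)));print('top',outline(t,Et,(370,275,130,80)))
ct=caps(t);cs=caps(sd)
for c in HUE: print(c,[(a,u) for a,u,b in ct[c]],[(a,u) for a,u,b in cs[c]])
# vial triangulation wrist/top/side via masks
for c in HUE:
    R_=[]
    for q,e in((p,E),(t,Et)):
        v=[u for a,u,b in caps(q)[c] if np.linalg.norm(at_z(q,e,u,80)[:2]-[517,-170])<110]
        if v:R_.append(ray(q,e,v[0]));print(c,at_z(q,e,v[0],80))
    if len(R_)==2: print('tri',tri(R_))
# tubes: top + side
for c in HUE:
    R_=[];
    for q,e in((t,Et),(sd,Es)):
        v=[u for a,u,b in caps(q)[c] if np.linalg.norm(at_z(q,e,u,118)[:2]-[615,185])<110]
        if v:R_.append(ray(q,e,v[0]));print(c,at_z(q,e,v[0],118))
    if len(R_)==2: print('tubetri',tri(R_))
E
python3 -m crank '[{"offset":[0.02,0.04,0],"spin":3},{"offset":[0.04,0.08,0],"spin":6},{"offset":[0.05,0.12,0],"spin":9},{"offset":[0.06,0.16,0],"spin":12},{"offset":[0.08,0.20,0],"spin":15},{"offset":[0.10,0.24,0],"spin":18},{"offset":[0.11,0.28,0],"spin":21},{"offset":[0.13,0.32,0],"spin":23}]'
```

```text
wrist ((493.0721740722656, -165.38180541992188), (201.55067443847656, 87.81460571289062), 78.33792877197266)
top ((504.873046875, -104.44803619384766), (73.6761474609375, 84.21990966796875), 78.78013610839844)
orange [(np.int32(341), array([196.6, 253. ])), (np.int32(144), array([476.2, 311.8]))] [(np.int32(571), array([411.8, 190.6])), (np.int32(429), array([274.4, 354.1])), (np.int32(231), array([259.7, 133.3]))]
yellow [(np.int32(324), array([274.7, 236.6])), (np.int32(136), array([401.7, 295.9]))] [(np.int32(179), array([296.7, 164.1])), (np.int32(112), array([270.6, 278.4]))]
green [(np.int32(333), array([222.7, 247.6])), (np.int32(135), array([427.1, 301.7]))] [(np.int32(253), array([271. , 297.9])), (np.int32(202), array([271.1, 141.8]))]
purple [(np.int32(344), array([248.4, 241.2])), (np.int32(126), array([451.8, 306.6]))] [(np.int32(308), array([272.4, 324.2])), (np.int32(222), array([283.1, 150.1]))]
orange [ 503.9 -237.3   80. ]
yellow [ 504.8 -239.7   80. ]
yellow [ 531.4 -102.8   80. ]
tri (array([504.1,   2. , 866.8]), np.float64(51.21054970488841))
green [ 522.1 -151.
[... 158 characters left out ...]
.8   80. ]
tri (array([ 513.2, -191.2,   85.9]), np.float64(0.026262116506045815))
orange [600.8 255.8 118. ]
orange [599.7 259.5 118. ]
tubetri (array([599.8, 255.6, 119.6]), np.float64(0.8283437853252993))
yellow [630.7 122.  118. ]
yellow [628.7 108.2 118. ]
tubetri (array([631.9, 122.5, 110.9]), np.float64(0.4547049356718643))
green [610.5 211.  118. ]
green [610.5 212.9 118. ]
tubetri (array([610.3, 210.9, 118.9]), np.float64(0.1948304867536838))
purple [622.2 166.9 118. ]
purple [621.7 169.9 118. ]
tubetri (array([621.5, 166.9, 119.4]), np.float64(0.4952361217161354))
clock: 3.3
eef_pos: [590.3, 115.3, 322.9]
eef_rot: [3.139, 0.001, 1.768]
wrist_force: [1.1, -0.4, 0.6]
finger_gap: 94.1
```

Grey rack: centre (493, -165.4), yaw -11.7°. The vials agree to within 2 mm, and the measured heights (70 to 86 for the vial caps, about 119 for the tube caps) fit the text. Next is a close look at the blue rack.

Run:
```python
from caps import *
p,E,st=shot('wrist','b1.png');print(st['eef_pos'])
for c,l in caps(p).items():
    for a,u,b in l: print(c,a,u,b[2:],at_z(p,E,u,124))
```

```text
[590.3 115.3 322.9]
orange 602 [468.1 292.4] (np.int32(37), np.int32(30)) [779.9  50.8 124. ]
orange 219 [207.5 428. ] (np.int32(16), np.int32(16)) [ 512.1 -193.6  124. ]
yellow 852 [355.1 204.3] (np.int32(32), np.int32(35)) [631.5 124.  124. ]
yellow 250 [239.6 349.6] (np.int32(18), np.int32(18)) [537.1 -70.8 124. ]
green 168 [227.5 375.3] (np.int32(17), np.int32(12)) [ 527.6 -109.   124. ]
green 103 [340.7 116.7] (np.int32(8), np.int32(18)) [598.  207.8 124. ]
purple 858 [357.3 160.1] (np.int32(36), np.int32(36)) [623.6 169.2 124. ]
```

View pics/b1.png

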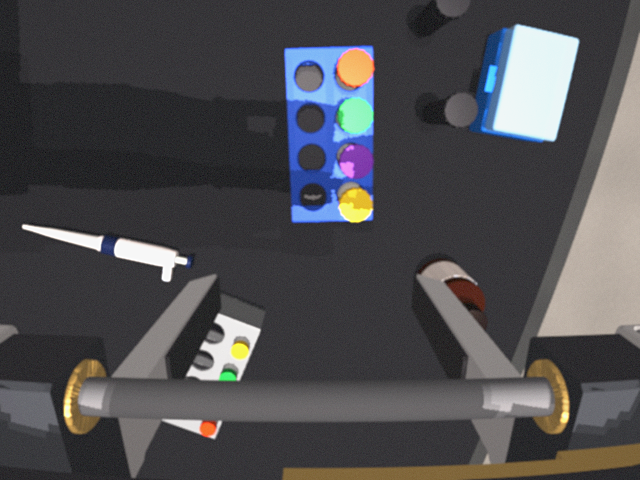

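The wrist view shows the tubes in column ~355: orange row 68, green 116, purple 160 and yellow 204. The black look-alikes at (461,109) and (452,5) are well clear. The jaw axis is already perpendicular to the row. The two views put the yellow cap at (631,123) and purple at (623,168), so I'll fetch yellow first.

```bash
python3 -m crank '[{"offset":[0.02,0.004,-0.02],"spin":0},{"offset":[0.041,0.008,-0.05],"spin":0},{"offset":[0.041,0.008,-0.08],"spin":0},{"offset":[0.041,0.008,-0.11],"spin":0},{"offset":[0.041,0.008,-0.14],"spin":0},{"offset":[0.041,0.008,-0.16],"spin":0},{"offset":[0.041,0.008,-0.16],"spin":0},{"offset":[0.041,0.008,-0.16],"spin":0}]' 0.62 20
python3 - <<'E'
from caps import *
p,E,st=shot('wrist','b2.png');print(st['eef_pos'],st['finger_gap'])
t=manip.camera('top');Et=ext(t)
for q,e in((p,E),(t,Et)):
  for c,l in caps(q).items():
    for a,u,b in l: print(c,a,u,b[2:],at_z(q,e,u,124))
E
```

```text
clock: 4.02
eef_pos: [632.7, 128.4, 161.2]
eef_rot: [3.142, -0.0, 1.774]
wrist_force: [0.1, -0.5, -0.2]
finger_gap: 58.1
[632.7 128.4 161.2] 58.084455324214076
orange 3027 [307.9  34.8] (np.int32(59), np.int32(67)) [602.1 256.2 124. ]
yellow 2241 [312.9 256.1] (np.int32(51), np.int32(55)) [631.8 124.8 124. ]
green 2568 [308.9 114.6] (np.int32(57), np.int32(58)) [611.6 211.9 124. ]
purple 2465 [312.2 188.8] (np.int32(57), np.int32(55)) [622.5 168.2 124. ]
orange 142 [476.2 311.8] (np.int32(14), np.int32(13)) [ 506.  -223.2  124. ]
yellow 136 [401.7 295.9] (np.int32(13), np.int32(13)) [532.2 -95.1 124. ]
green 258 [221.6 248.7] (np.int32(18), np.int32(18)) [608.4 211.6 124. ]
green 131 [427.  301.6] (np.int32(13), np.int32(12)) [ 522.9 -138.3  124. ]
purple 128 [451.7 306.6] (np.int32(13), np.int32(12)) [ 514.6 -180.7  124. ]
```

View pics/b2.png

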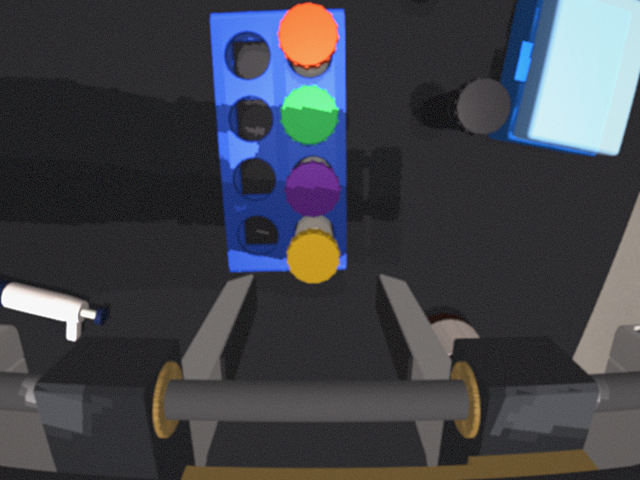

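The cap positions at z = 124 are orange (602,256), green (612,212), purple (622.5,168) and yellow (632,125), at a pitch of about 45. Next I'll go down on yellow and grip.

```bash
python3 -m crank '[{"offset":[-0.001,-0.004,-0.01],"spin":0},{"offset":[-0.001,-0.004,-0.025],"spin":0},{"offset":[-0.001,-0.004,-0.04],"spin":0},{"offset":[-0.001,-0.004,-0.055],"spin":0},{"offset":[-0.001,-0.004,-0.063],"spin":0},{"offset":[-0.001,-0.004,-0.063],"spin":0},{"offset":[-0.001,-0.004,-0.063],"spin":0},{"offset":[-0.001,-0.004,-0.063],"spin":0}]' 
python3 -m crank '[{"offset":[0,0,0],"spin":0},{"offset":[0,0,0],"spin":0},{"offset":[0,0,0],"spin":0},{"offset":[0,0,0],"spin":0},{"offset":[0,0,0],"spin":0},{"offset":[0,0,0],"spin":0},{"offset":[0,0,0],"spin":0},{"offset":[0,0,0],"spin":0}]' 0.2 20
```

```text
clock: 4.78
eef_pos: [633.2, 124.7, 101.6]
eef_rot: [3.136, 0.0, 1.774]
wrist_force: [-0.6, -0.3, -1.2]
finger_gap: 58.2
clock: 5.45
eef_pos: [633.2, 124.7, 101.6]
eef_rot: [3.136, 0.0, 1.774]
wrist_force: [-0.4, -0.4, -0.4]
finger_gap: 18.9
```

The gap closed to 18.9, so nothing is held. I'll look.

Run:
```python
from caps import *
p,E,st=shot('wrist','b3.png');s=manip.camera('side');Es=ext(s)
a=p['pixels'];b=cv2.resize(s['pixels'][100:220,200:360],(640,480),interpolation=cv2.INTER_CUBIC)
cv2.imwrite('pics/b3.png',cv2.resize(np.hstack([a,b])[:,:,::-1],(800,300),interpolation=cv2.INTER_AREA))
for c,l in caps(p).items():
    for a,u,bb in l: print(c,a,u,bb[2:],at_z(p,E,u,124))
```

```text
orange 1211 [519.2 430.1] (np.int32(55), np.int32(34)) [773.   56.2 124. ]
orange 505 [308.7  32.4] (np.int32(66), np.int32(29)) [606.2 241.2 124. ]
yellow 2987 [314.4 282.8] (np.int32(62), np.int32(71)) [632.3 126.3 124. ]
green 2532 [301.9 106.4] (np.int32(71), np.int32(78)) [609.5 209.4 124. ]
purple 4143 [311.9 199.1] (np.int32(75), np.int32(72)) [622.5 168.3 124. ]
```

View pics/b3.png

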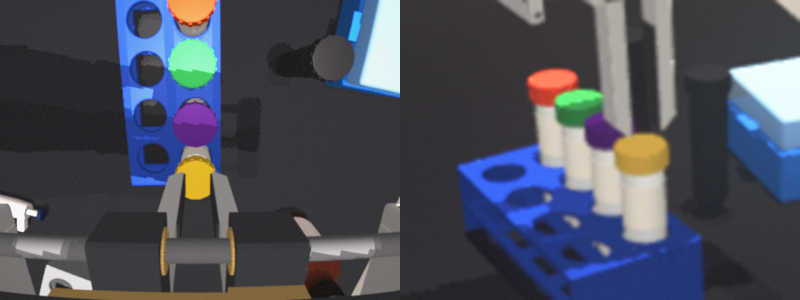

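Run:
```python
from caps import *
s=manip.camera('side');Es=ext(s);st=manip.read_state()
T=st['eef_pos'];print(T,np.degrees(st['eef_rot']),st['joints'],st['finger_gap'],st['wrist_force'])
for y in(115,125,135):
    o,v=ray(s,Es,(297,152));print(o+v*(y-o[1])/v[1])
print('proj TCP',proj(s,Es,T),'cap',proj(s,Es,[632,125,124]),proj(s,Es,[632,125,109]),'purple cap',proj(s,Es,[622.5,168,124]))
save(s,'b4.png',(230,90,120,90),6)
```

```text
[633.2 124.7 101.6] [179.7   0.  101.6] [ 0.1  0.6  1.3  0.   1.3 -0.1] 18.717375275040013 [-0.1 -0.3  0.3]
[632.1 115.  136. ]
[634.6 125.  131.3]
[637.2 135.  126.7]
proj TCP [297.1 168.5] cap [295.7 156.3] [296.1 164.6] purple cap [283.6 147.2]
```

View pics/b4.png

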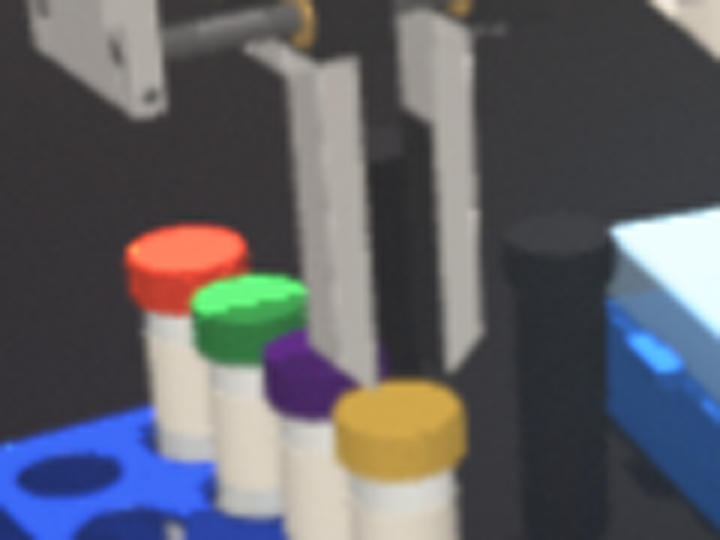

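The side crop shows the fingertips at raw (292,154) and (305,152), just above the yellow cap (top centre (297,159)). The stated TCP projects to (297,168.5). The finger width in the wrist view also puts the tips about 30 mm short of the nominal TCP, so the images win. I'll open, go about 28 mm lower and grip. At TCP z 73 the move is safe under either reading, because the rack top is at 60.

```bash
python3 -m crank '[{"offset":[0,0,0],"spin":0},{"offset":[0,0,0],"spin":0},{"offset":[0,0,0],"spin":0},{"offset":[0,0,0],"spin":0},{"offset":[0,0,0],"spin":0},{"offset":[0,0,0],"spin":0},{"offset":[0,0,0],"spin":0},{"offset":[0,0,0],"spin":0}]' 0.62 20
python3 -m crank '[{"offset":[-0.001,0,-0.005],"spin":0},{"offset":[-0.001,0,-0.012],"spin":0},{"offset":[-0.001,0,-0.020],"spin":0},{"offset":[-0.001,0,-0.028],"spin":0},{"offset":[-0.001,0,-0.028],"spin":0},{"offset":[-0.001,0,-0.028],"spin":0},{"offset":[-0.001,0,-0.028],"spin":0},{"offset":[-0.001,0,-0.028],"spin":0}]' 
python3 -m crank '[{"offset":[0,0,0],"spin":0},{"offset":[0,0,0],"spin":0},{"offset":[0,0,0],"spin":0},{"offset":[0,0,0],"spin":0},{"offset":[0,0,0],"spin":0},{"offset":[0,0,0],"spin":0},{"offset":[0,0,0],"spin":0},{"offset":[0,0,0],"spin":0}]' 0.2 20
python3 - <<'E'
from caps import *
s=manip.camera('side');save(s,'b5.png',(230,90,120,90),6)
E
```

```text
clock: 6.27
eef_pos: [633.2, 124.7, 101.6]
eef_rot: [3.136, 0.0, 1.774]
wrist_force: [0.1, 0.1, 0.1]
finger_gap: 58.3
clock: 6.93
eef_pos: [632.4, 124.8, 74.0]
eef_rot: [3.135, 0.0, 1.774]
wrist_force: [-0.4, -0.3, 0.5]
finger_gap: 58.1
clock: 7.6
eef_pos: [632.5, 124.8, 74.1]
eef_rot: [3.135, 0.0, 1.774]
wrist_force: [-0.8, -0.5, 1.2]
finger_gap: 34.7
```

View pics/b5.png

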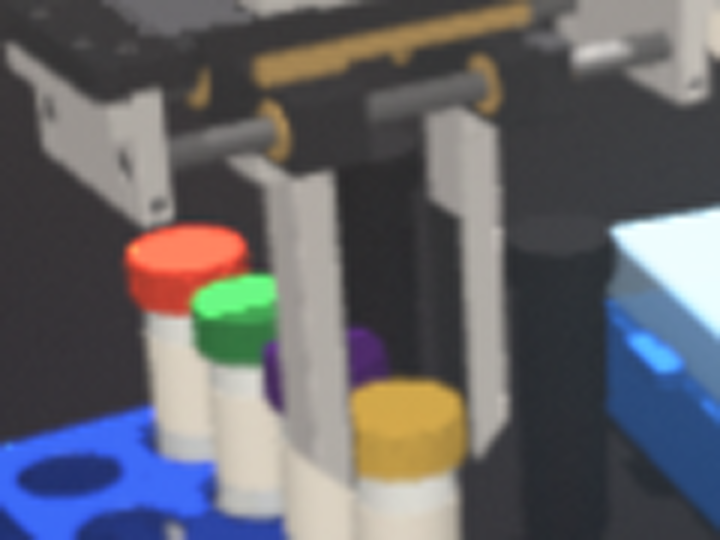

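The gap of 34.7 matches the 35 mm cap, and the side view shows the pads around it. I'll lift straight up and carry it over.

```bash
python3 -m crank '[{"offset":[0,0,0.015],"spin":0},{"offset":[0,0,0.035],"spin":0},{"offset":[0,0,0.06],"spin":0},{"offset":[0,0,0.085],"spin":0},{"offset":[0,0,0.11],"spin":0},{"offset":[0,0,0.13],"spin":0},{"offset":[0,0,0.145],"spin":0},{"offset":[0,0,0.145],"spin":0}]' 0.2 25
python3 -m crank '[{"offset":[-0.012,-0.018,0],"spin":-2},{"offset":[-0.032,-0.05,0],"spin":-5},{"offset":[-0.053,-0.082,0],"spin":-9},{"offset":[-0.074,-0.114,0],"spin":-13},{"offset":[-0.095,-0.146,0],"spin":-17},{"offset":[-0.116,-0.178,0],"spin":-20},{"offset":[-0.132,-0.205,0],"spin":-23},{"offset":[-0.141,-0.219,0],"spin":-23}]'
python3 - <<'E'
from caps import *
p,E,st=shot('wrist');s=manip.camera('side');T=st['eef_pos'];print(T,st['finger_gap'])
b=cv2.resize(s['pixels'][130:370,160:400],(480,480),interpolation=cv2.INTER_CUBIC)
cv2.imwrite('pics/c1.png',cv2.resize(np.hstack([p['pixels'],b])[:,:,::-1],(793,340),interpolation=cv2.INTER_AREA))
Es=ext(s)
for dz in(-68,50): print(proj(s,Es,T+[0,0,dz]))
E
```

```text
clock: 8.32
eef_pos: [633.4, 124.9, 222.5]
eef_rot: [3.13, 0.0, 1.774]
wrist_force: [1.1, 0.5, 0.5]
finger_gap: 34.3
clock: 8.98
eef_pos: [490.5, -96.3, 221.5]
eef_rot: [3.131, 0.001, 1.367]
wrist_force: [0.6, 0.1, 0.8]
finger_gap: 34.1
[490.5 -96.3 221.5] 34.053910561617776
[229.9 225.7]
[216.7 133.1]
```

View pics/c1.png

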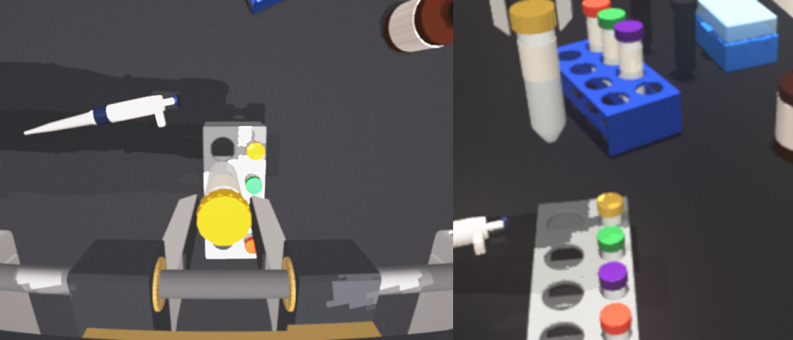

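The tube hangs vertically. Its body and foot line up with the projection in both views, and the yellow well is at composite (222,148). I'll lower it to just above the plate and check.

```bash
python3 -m crank '[{"offset":[0.001,0.002,-0.01],"spin":0},{"offset":[0.001,0.002,-0.025],"spin":0},{"offset":[0.001,0.002,-0.04],"spin":0},{"offset":[0.001,0.002,-0.055],"spin":0},{"offset":[0.001,0.002,-0.07],"spin":0},{"offset":[0.001,0.002,-0.083],"spin":0},{"offset":[0.001,0.002,-0.083],"spin":0},{"offset":[0.001,0.002,-0.083],"spin":0}]'
python3 - <<'E'
from caps import *
p,E,st=shot('wrist');s=manip.camera('side');T=st['eef_pos'];print(T,st['finger_gap'])
b=cv2.resize(s['pixels'][170:350,190:340],(400,480),interpolation=cv2.INTER_CUBIC)
a=cv2.resize(p['pixels'][140:380,220:420],(400,480),interpolation=cv2.INTER_CUBIC)
cv2.imwrite('pics/c2.png',np.hstack([a,b])[:,:,::-1])
E
```

```text
clock: 9.75
eef_pos: [492.0, -92.8, 137.5]
eef_rot: [3.133, 0.0, 1.371]
wrist_force: [0.0, 0.4, -0.0]
finger_gap: 34.5
[492.  -92.8 137.5] 34.51039491394835
```

View pics/c2.png

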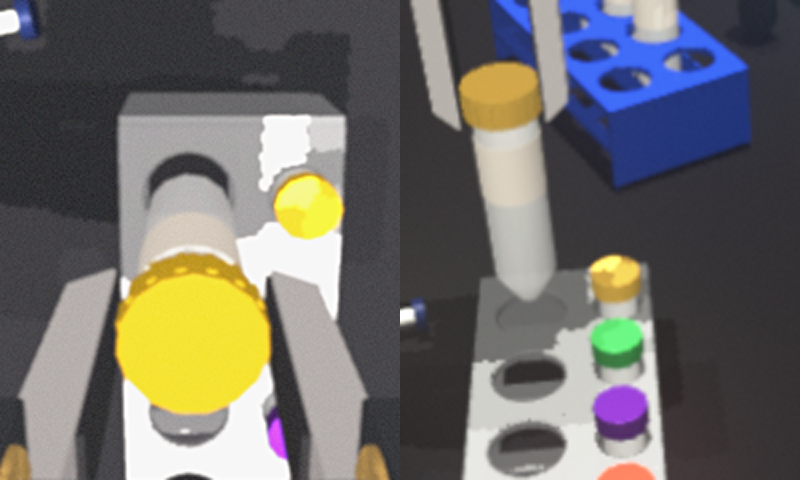

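Both views show the tip over the yellow well: side view tip at (528,298) against the well at (530,315), and the wrist view is centred on column 190. I'll lower it in.

```bash
python3 -m crank '[{"offset":[0,-0.001,-0.005],"spin":0},{"offset":[0,-0.001,-0.01],"spin":0},{"offset":[0,-0.001,-0.015],"spin":0},{"offset":[0,-0.001,-0.02],"spin":0},{"offset":[0,-0.001,-0.026],"spin":0},{"offset":[0,-0.001,-0.032],"spin":0},{"offset":[0,-0.001,-0.038],"spin":0},{"offset":[0,-0.001,-0.038],"spin":0}]'
python3 -m crank '[{"offset":[0,0,-0.004],"spin":0},{"offset":[0,0,-0.008],"spin":0},{"offset":[0,0,-0.012],"spin":0},{"offset":[0,0,-0.016],"spin":0},{"offset":[0,0,-0.019],"spin":0},{"offset":[0,0,-0.021],"spin":0},{"offset":[0,0,-0.022],"spin":0},{"offset":[0,0,-0.022],"spin":0}]'
```

```text
clock: 10.52
eef_pos: [492.0, -94.2, 99.6]
eef_rot: [3.132, 0.001, 1.37]
wrist_force: [-0.0, -0.7, -1.1]
finger_gap: 34.7
clock: 11.18
eef_pos: [492.0, -94.2, 77.4]
eef_rot: [3.133, 0.001, 1.37]
wrist_force: [0.2, -0.1, -0.3]
finger_gap: 34.1
```

```bash
python3 -m crank '[{"offset":[0,0,-0.001],"spin":0},{"offset":[0,0,-0.001],"spin":0},{"offset":[0,0,-0.002],"spin":0},{"offset":[0,0,-0.002],"spin":0},{"offset":[0,0,-0.003],"spin":0},{"offset":[0,0,-0.003],"spin":0},{"offset":[0,0,-0.003],"spin":0},{"offset":[0,0,-0.003],"spin":0}]'
python3 - <<'E'
from caps import *
s=manip.camera('side');Es=ext(s);p,E,st=shot('wrist')
print(st['eef_pos'],st['wrist_force'])
for c in('yellow',):
  R_=[]
  for q,e in((s,Es),(p,E)):
    for a,u,b in caps(q)[c]: print(a,u,b,at_z(q,e,u,124))
E
```

```text
clock: 11.85
eef_pos: [492.0, -94.2, 74.4]
eef_rot: [3.133, 0.001, 1.37]
wrist_force: [0.0, 0.1, -1.1]
finger_gap: 34.1
[492.  -94.2  74.4] [0.4 0.1 0.2]
633 [233.4 250.7] (np.int32(219), np.int32(238), np.int32(30), np.int32(26)) [ 489.3 -106.8  124. ]
235 [270.1 274.9] (np.int32(261), np.int32(267), np.int32(19), np.int32(16)) [ 520.7 -167.8  124. ]
4954 [315.9 306.5] (np.int32(277), np.int32(267), np.int32(79), np.int32(80)) [492.  -92.6 124. ]
1387 [390.1 270.9] (np.int32(368), np.int32(250), np.int32(44), np.int32(43)) [526.9 -82.7 124. ]
```

```bash
python3 -m crank '[{"offset":[0,0,-0.001],"spin":0},{"offset":[0,0,-0.001],"spin":0},{"offset":[0,0,-0.002],"spin":0},{"offset":[0,0,-0.002],"spin":0},{"offset":[0,0,-0.002],"spin":0},{"offset":[0,0,-0.002],"spin":0},{"offset":[0,0,-0.002],"spin":0},{"offset":[0,0,-0.002],"spin":0}]'
python3 -m crank '[{"offset":[0,0,-0.001],"spin":0},{"offset":[0,0,-0.001],"spin":0},{"offset":[0,0,-0.001],"spin":0},{"offset":[0,0,-0.001],"spin":0},{"offset":[0,0,-0.001],"spin":0},{"offset":[0,0,-0.001],"spin":0},{"offset":[0,0,-0.001],"spin":0},{"offset":[0,0,-0.001],"spin":0}]'
```

```text
clock: 12.62
eef_pos: [492.8, -94.4, 73.8]
eef_rot: [3.13, 0.001, 1.37]
wrist_force: [-1.4, 0.3, 12.9]
finger_gap: 34.3
clock: 13.28
eef_pos: [493.1, -94.6, 73.8]
eef_rot: [3.129, 0.001, 1.37]
wrist_force: [-2.8, 1.4, 12.0]
finger_gap: 34.3
```

The floor contact shows at TCP 74 (13 N), as predicted. I'll release and go up.

```bash
python3 -m crank '[{"offset":[0,0,0.001],"spin":0},{"offset":[0,0,0.001],"spin":0},{"offset":[0,0,0.001],"spin":0},{"offset":[0,0,0.001],"spin":0},{"offset":[0,0,0.001],"spin":0},{"offset":[0,0,0.001],"spin":0},{"offset":[0,0,0.001],"spin":0},{"offset":[0,0,0.001],"spin":0}]' 0.6
python3 -m crank '[{"offset":[0,0,0.005],"spin":0},{"offset":[0,0,0.02],"spin":0},{"offset":[0,0,0.045],"spin":0},{"offset":[0,0,0.075],"spin":0},{"offset":[0,0,0.105],"spin":0},{"offset":[0,0,0.125],"spin":0},{"offset":[0,0,0.125],"spin":0},{"offset":[0,0,0.125],"spin":0}]'
python3 - <<'E'
from caps import *
p,E,st=shot('wrist');s=manip.camera('side');Es=ext(s);print(st['eef_pos'])
for q,e in((s,Es),(p,E)):
  for c,l in caps(q).items():
    for a,u,b in l: print(c,a,u,b[2:],at_z(q,e,u,124),at_z(q,e,u,80))
E
```

```text
clock: 13.95
eef_pos: [493.1, -94.5, 74.8]
eef_rot: [3.129, 0.001, 1.37]
wrist_force: [-0.3, 0.0, 0.4]
finger_gap: 56.4
clock: 14.62
eef_pos: [493.4, -94.6, 200.7]
eef_rot: [3.127, 0.001, 1.37]
wrist_force: [-0.4, -0.7, -0.5]
finger_gap: 56.1
[493.4 -94.6 200.7]
orange 570 [411.7 190.6] (np.int32(41), np.int32(19)) [757.5 -46.5 124. ] [796.4  24.3  80. ]
orange 406 [274.4 354.6] (np.int32(22), np.int32(22)) [ 496.9 -285.9  124. ] [ 503.3 -245.    80. ]
orange 164 [262.  132.6] (np.int32(16), np.int32(15)) [601.8 246.8 124. ] [621.3 354.3  80. ]
yellow 650 [233.9 251. ] (np.int32(31), np.int32(25)) [ 489.8 -107.6  124. ] [495.3 -44.3  80. ]
yellow 273 [270.4 274. ] (np.int32(18), np.int32(17)) [ 521.4 -166.2  124. ] [ 530.9 -110.3   80. ]
green 271 [270.9 297.9] (np.int32(19), np.int32(17)) [ 512.5 -206.5  124. ] [ 520.8 -155.6   80. ]
green 205 [271.1 141.7] (np.int32(19), np.int32(14)) [607.7 199.2 124. ] [627.9 300.8  80. ]
purple 312 [272.4 324. ] (np.int32(20), np.int32(19)) [ 504.8 -245.6  124. ] [ 512.1 -199.6   80. ]
purple 273 [284.3 151. ] (np.int32(21), np.int32(15)) [619.7 152.3 124. ] [641.4 248.1  80. ]
orange 1794 [624.7  28.3] (np.int32(33), np.int32(63)) [743.8  11.8 124. ] [780.1  16.3  80. ]
orange 116 [353. 351.] (np.int32(20), np.int32(11)) [ 504.8 -197.7  124. ] [ 504.6 -225.3   80. ]
yellow 1723 [312.6 235.4] (np.int32(46), np.int32(49)) [492.1 -94.3 124. ] [ 490.  -106.1   80. ]
yellow 550 [360.  220.7] (np.int32(27), np.int32(26)) [529.  -90.4 124. ] [ 532.5 -101.5   80. ]
yellow 125 [160.7 413.7] (np.int32(6), np.int32(34)) [ 327.7 -226.8  124. ] [ 300.5 -258.8   80. ]
green 484 [357.3 271. ] (np.int32(24), np.int32(25)) [ 520.1 -129.2  124. ] [ 522.3 -146.3   80. ]
purple 457 [356.1 316.6] (np.int32(23), np.int32(24)) [ 512.6 -167.3  124. ] [ 513.6 -190.2   80. ]
```

Yellow is seated with its cap at (492,-94), and its vial is unmoved at (532,-101). Next is purple at (622.5,168).

```bash
python3 -m crank '[{"offset":[0.012,0.025,0],"spin":3},{"offset":[0.029,0.06,0],"spin":6},{"offset":[0.047,0.096,0],"spin":9},{"offset":[0.065,0.132,0],"spin":12},{"offset":[0.083,0.168,0],"spin":15},{"offset":[0.101,0.204,0],"spin":18},{"offset":[0.118,0.24,0],"spin":21},{"offset":[0.129,0.263,0],"spin":23}]' 0.62
python3 - <<'E'
from caps import *
p,E,st=shot('wrist');print(st['eef_pos'],np.degrees(st['eef_rot']))
for c,l in caps(p).items():
    for a,u,b in l: print(c,a,u,b[2:],at_z(p,E,u,124))
E
```

```text
clock: 15.38
eef_pos: [621.8, 171.8, 196.8]
eef_rot: [3.133, 0.0, 1.776]
wrist_force: [-0.2, 0.2, -0.4]
finger_gap: 58.4
[621.8 171.8 196.8] [179.5   0.  101.8]
orange 1383 [311.  120.4] (np.int32(48), np.int32(36)) [602.4 252.9 124. ]
green 1811 [312.1 179.8] (np.int32(47), np.int32(48)) [611.5 212.7 124. ]
purple 1762 [314.4 240.6] (np.int32(47), np.int32(48)) [622.2 168.9 124. ]
```

```bash
python3 -m crank '[{"offset":[0,-0.003,-0.015],"spin":0},{"offset":[0,-0.003,-0.04],"spin":0},{"offset":[0,-0.003,-0.065],"spin":0},{"offset":[0,-0.003,-0.085],"spin":0},{"offset":[0,-0.003,-0.105],"spin":0},{"offset":[0,-0.003,-0.117],"spin":0},{"offset":[0,-0.003,-0.123],"spin":0},{"offset":[0,-0.003,-0.123],"spin":0}]'
python3 -m crank '[{"offset":[0,0,0],"spin":0},{"offset":[0,0,0],"spin":0},{"offset":[0,0,0],"spin":0},{"offset":[0,0,0],"spin":0},{"offset":[0,0,0],"spin":0},{"offset":[0,0,0],"spin":0},{"offset":[0,0,0],"spin":0},{"offset":[0,0,0],"spin":0}]' 0.2 25
```

```text
clock: 16.1
eef_pos: [621.6, 171.1, 71.7]
eef_rot: [3.136, -0.0, 1.78]
wrist_force: [-1.0, 0.1, 0.3]
finger_gap: 57.9
clock: 16.77
eef_pos: [622.0, 171.2, 72.5]
eef_rot: [3.135, -0.0, 1.78]
wrist_force: [-0.4, -0.1, 6.4]
finger_gap: 34.2
```

```bash
python3 -m crank '[{"offset":[0,0,0.015],"spin":0},{"offset":[0,0,0.035],"spin":0},{"offset":[0,0,0.06],"spin":0},{"offset":[0,0,0.085],"spin":0},{"offset":[0,0,0.11],"spin":0},{"offset":[0,0,0.13],"spin":0},{"offset":[0,0,0.148],"spin":0},{"offset":[0,0,0.148],"spin":0}]'
python3 -m crank '[{"offset":[-0.006,-0.015,0],"spin":-2},{"offset":[-0.018,-0.042,0],"spin":-4},{"offset":[-0.031,-0.074,0],"spin":-6},{"offset":[-0.045,-0.106,0],"spin":-9},{"offset":[-0.059,-0.138,0],"spin":-12},{"offset":[-0.072,-0.17,0],"spin":-14},{"offset":[-0.086,-0.202,0],"spin":-17},{"offset":[-0.099,-0.234,0],"spin":-20}]'
python3 -c "
from h import *;s=manip.read_state();print(s['eef_pos'],np.degrees(s['eef_rot']),s['finger_gap'])"
```

```text
clock: 17.43
eef_pos: [623.0, 171.5, 224.2]
eef_rot: [3.13, -0.0, 1.78]
wrist_force: [-0.2, -0.3, 0.7]
finger_gap: 34.4
clock: 18.1
eef_pos: [522.6, -63.7, 222.8]
eef_rot: [3.131, -0.0, 1.429]
wrist_force: [0.2, 0.3, -1.2]
finger_gap: 34.2
[522.60313695 -63.74017541 222.76090847] [ 1.79403264e+02 -1.41259557e-02  8.18548338e+01] 34.22310506144411
```

```bash
python3 -m crank '[{"offset":[-0.012,-0.029,0],"spin":-1},{"offset":[-0.025,-0.06,0],"spin":-2},{"offset":[-0.038,-0.09,0],"spin":-3},{"offset":[-0.046,-0.11,0],"spin":-3.5},{"offset":[-0.05,-0.117,0],"spin":-3.5},{"offset":[-0.05,-0.117,-0.02],"spin":-3.5},{"offset":[-0.05,-0.117,-0.04],"spin":-3.5},{"offset":[-0.05,-0.117,-0.05],"spin":-3.5}]'
python3 -m crank '[{"offset":[0,0,-0.012],"spin":0},{"offset":[0,0,-0.024],"spin":0},{"offset":[0,0,-0.034],"spin":0},{"offset":[0,0,-0.034],"spin":0},{"offset":[0,0,-0.034],"spin":0},{"offset":[0,0,-0.034],"spin":0},{"offset":[0,0,-0.034],"spin":0},{"offset":[0,0,-0.034],"spin":0}]'
cat > look.py <<'E'
import sys
from caps import *
p,E,st=shot('wrist');s=manip.camera('side');T=st['eef_pos'];print(T,st['finger_gap'])
b=cv2.resize(s['pixels'][190:400,190:365],(400,480),interpolation=cv2.INTER_CUBIC)
a=cv2.resize(p['pixels'][140:380,220:420],(400,480),interpolation=cv2.INTER_CUBIC)
cv2.imwrite('pics/'+sys.argv[1],np.hstack([a,b])[:,:,::-1])
for c,l in caps(p).items():
    for a,u,b in l: print(c,a,u,at_z(p,E,u,T[2]+50),at_z(p,E,u,80))
E
python3 look.py d1.png
```

```text
clock: 18.77
eef_pos: [471.7, -180.0, 169.8]
eef_rot: [3.134, -0.001, 1.368]
wrist_force: [-1.2, -0.4, -1.6]
finger_gap: 34.3
clock: 19.43
eef_pos: [472.0, -180.0, 136.4]
eef_rot: [3.133, -0.001, 1.368]
wrist_force: [-0.5, 0.2, -0.7]
finger_gap: 34.0
[ 472.  -180.   136.4] 34.04305048696588
yellow 3205 [319.2 112.6] [489.9 -98.  186.4] [492.4 -94.2  80. ]
yellow 1056 [381.5 113.6] [ 513.8 -103.2  186.4] [ 532.1 -102.9   80. ]
green 922 [378.  183.8] [ 507.8 -130.2  186.4] [ 522.2 -147.7   80. ]
purple 4923 [315.9 313.1] [ 471.4 -181.5  186.4] [ 461.7 -232.9   80. ]
purple 829 [376.  246.8] [ 502.7 -156.5  186.4] [ 513.5 -191.4   80. ]
```

View pics/d1.png

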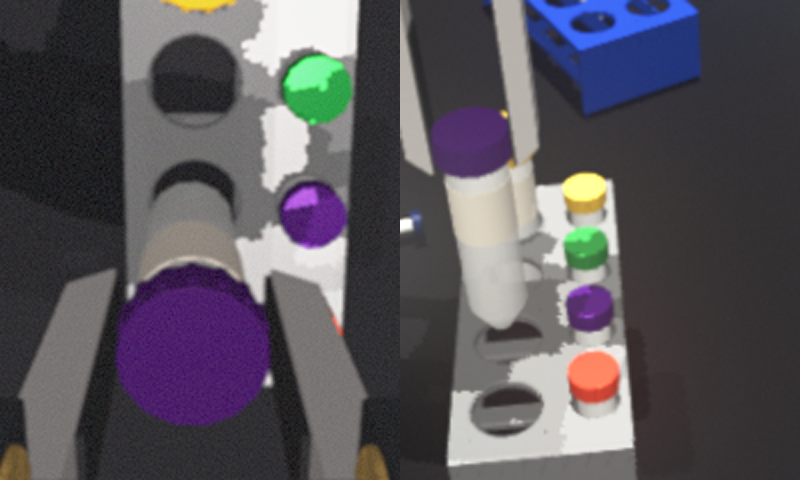

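The purple tube is just above its well. The vial puts the well at (472.4,-183), and the tube needs about +2 mm in x and -1 in y. Lowering it now.

```bash
python3 -m crank '[{"offset":[0.002,-0.001,-0.003],"spin":0},{"offset":[0.002,-0.001,-0.01],"spin":0},{"offset":[0.002,-0.001,-0.018],"spin":0},{"offset":[0.002,-0.001,-0.026],"spin":0},{"offset":[0.002,-0.001,-0.033],"spin":0},{"offset":[0.002,-0.001,-0.038],"spin":0},{"offset":[0.002,-0.001,-0.040],"spin":0},{"offset":[0.002,-0.001,-0.040],"spin":0}]'
python3 -m crank '[{"offset":[0,0,-0.004],"spin":0},{"offset":[0,0,-0.008],"spin":0},{"offset":[0,0,-0.012],"spin":0},{"offset":[0,0,-0.016],"spin":0},{"offset":[0,0,-0.019],"spin":0},{"offset":[0,0,-0.021],"spin":0},{"offset":[0,0,-0.021],"spin":0},{"offset":[0,0,-0.021],"spin":0}]'
```

```text
clock: 20.2
eef_pos: [473.6, -181.0, 95.6]
eef_rot: [3.135, -0.001, 1.368]
wrist_force: [-0.4, 0.0, -1.2]
finger_gap: 34.4
clock: 20.87
eef_pos: [473.6, -180.9, 74.6]
eef_rot: [3.135, -0.001, 1.368]
wrist_force: [-0.1, -0.4, -1.1]
finger_gap: 34.3
```

```bash
python3 -m crank '[{"offset":[0,0,-0.001],"spin":0},{"offset":[0,0,-0.001],"spin":0},{"offset":[0,0,-0.002],"spin":0},{"offset":[0,0,-0.002],"spin":0},{"offset":[0,0,-0.003],"spin":0},{"offset":[0,0,-0.003],"spin":0},{"offset":[0,0,-0.003],"spin":0},{"offset":[0,0,-0.003],"spin":0}]'
```

```text
clock: 21.53
eef_pos: [474.0, -181.2, 72.4]
eef_rot: [3.134, -0.001, 1.368]
wrist_force: [-2.2, -1.0, 7.6]
finger_gap: 34.1
```

The tube touched the floor at 72.4, as predicted. I'll release, rise and go to green.

```bash
python3 -m crank '[{"offset":[0,0,0.001],"spin":0},{"offset":[0,0,0.001],"spin":0},{"offset":[0,0,0.001],"spin":0},{"offset":[0,0,0.001],"spin":0},{"offset":[0,0,0.001],"spin":0},{"offset":[0,0,0.001],"spin":0},{"offset":[0,0,0.001],"spin":0},{"offset":[0,0,0.001],"spin":0}]' 0.6
python3 -m crank '[{"offset":[0,0,0.005],"spin":0},{"offset":[0,0,0.02],"spin":0},{"offset":[0,0,0.045],"spin":0},{"offset":[0,0,0.075],"spin":0},{"offset":[0,0,0.105],"spin":0},{"offset":[0,0,0.127],"spin":0},{"offset":[0,0,0.127],"spin":0},{"offset":[0.002,0.006,0.127],"spin":0}]'
python3 -m crank '[{"offset":[0.012,0.035,0],"spin":2},{"offset":[0.025,0.07,0],"spin":4},{"offset":[0.037,0.106,0],"spin":7},{"offset":[0.05,0.142,0],"spin":9},{"offset":[0.062,0.178,0],"spin":12},{"offset":[0.075,0.214,0],"spin":15},{"offset":[0.087,0.25,0],"spin":17},{"offset":[0.1,0.286,0],"spin":20}]' 0.62
python3 -m crank '[{"offset":[0.008,0.025,0],"spin":1},{"offset":[0.018,0.05,0],"spin":2},{"offset":[0.028,0.075,0],"spin":3},{"offset":[0.034,0.093,0],"spin":3},{"offset":[0.036,0.099,0],"spin":3},{"offset":[0.036,0.099,0],"spin":3},{"offset":[0.036,0.099,0],"spin":3},{"offset":[0.036,0.099,0],"spin":3}]'
python3 - <<'E'
from caps import *
p,E,st=shot('wrist');print(st['eef_pos'],np.degrees(st['eef_rot']))
for c,l in caps(p).items():
    for a,u,b in l: print(c,a,u,b[2:],at_z(p,E,u,124))
E
```

```text
clock: 22.2
eef_pos: [473.9, -181.2, 73.3]
eef_rot: [3.134, -0.001, 1.368]
wrist_force: [0.0, 0.3, -0.1]
finger_gap: 56.3
clock: 22.87
eef_pos: [476.1, -175.7, 201.3]
eef_rot: [3.132, -0.0, 1.367]
wrist_force: [0.2, -0.6, -0.7]
finger_gap: 56.5
clock: 23.53
eef_pos: [575.7, 112.7, 199.8]
eef_rot: [3.134, -0.0, 1.718]
wrist_force: [-0.1, -0.6, 0.6]
finger_gap: 58.2
clock: 24.2
eef_pos: [611.4, 210.6, 199.5]
eef_rot: [3.134, -0.0, 1.769]
wrist_force: [-0.6, -0.6, 0.5]
finger_gap: 58.5
[611.4 210.6 199.5] [179.6  -0.  101.4]
orange 1764 [314.1 171.3] (np.int32(47), np.int32(49)) [601.6 257.6 124. ]
yellow 112 [475.8 419.8] (np.int32(8), np.int32(28)) [786.3  71.3 124. ]
yellow 99 [155.8 404.2] (np.int32(5), np.int32(28)) [505.  34. 124.]
yellow 65 [157.3 427. ] (np.int32(8), np.int32(17)) [507.8   9.2 124. ]
green 1662 [315.2 232.4] (np.int32(45), np.int32(46)) [611.2 213.3 124. ]
```

The green cap is at (611,213). It has a green hue and sits in the rack row, so it isn't a black look-alike. Down, grip, lift.

```bash
python3 -m crank '[{"offset":[0,0.002,-0.015],"spin":0},{"offset":[0,0.002,-0.04],"spin":0},{"offset":[0,0.002,-0.065],"spin":0},{"offset":[0,0.002,-0.09],"spin":0},{"offset":[0,0.002,-0.11],"spin":0},{"offset":[0,0.002,-0.122],"spin":0},{"offset":[0,0.002,-0.126],"spin":0},{"offset":[0,0.002,-0.126],"spin":0}]'
python3 -m crank '[{"offset":[0,0,0],"spin":0},{"offset":[0,0,0],"spin":0},{"offset":[0,0,0],"spin":0},{"offset":[0,0,0],"spin":0},{"offset":[0,0,0],"spin":0},{"offset":[0,0,0],"spin":0},{"offset":[0,0,0],"spin":0},{"offset":[0,0,0],"spin":0}]' 0.2 25
python3 -m crank '[{"offset":[0,0,0.015],"spin":0},{"offset":[0,0,0.035],"spin":0},{"offset":[0,0,0.06],"spin":0},{"offset":[0,0,0.085],"spin":0},{"offset":[0,0,0.11],"spin":0},{"offset":[0,0,0.13],"spin":0},{"offset":[0,0,0.148],"spin":0},{"offset":[0,0,0.148],"spin":0}]'
```

```text
clock: 24.92
eef_pos: [611.4, 212.1, 73.6]
eef_rot: [3.135, -0.0, 1.768]
wrist_force: [0.3, 0.3, -0.1]
finger_gap: 58.0
clock: 25.58
eef_pos: [611.8, 212.2, 74.5]
eef_rot: [3.133, -0.0, 1.768]
wrist_force: [0.2, -0.1, 5.1]
finger_gap: 34.2
clock: 26.25
eef_pos: [612.8, 212.6, 226.2]
eef_rot: [3.128, -0.001, 1.768]
wrist_force: [0.4, -0.0, -0.5]
finger_gap: 34.4
```

```bash
python3 -m crank '[{"offset":[-0.006,-0.015,0],"spin":-2},{"offset":[-0.016,-0.042,0],"spin":-4},{"offset":[-0.027,-0.074,0],"spin":-6},{"offset":[-0.039,-0.106,0],"spin":-9},{"offset":[-0.051,-0.138,0],"spin":-12},{"offset":[-0.063,-0.17,0],"spin":-14},{"offset":[-0.075,-0.202,0],"spin":-17},{"offset":[-0.087,-0.234,0],"spin":-20}]'
python3 -c "
from h import *;s=manip.read_state();print(s['eef_pos'],np.degrees(s['eef_rot']),s['finger_gap'],np.array([482.5,-138.5,140])-s['eef_pos'])"
```

```text
clock: 26.92
eef_pos: [524.5, -22.7, 224.8]
eef_rot: [3.13, -0.001, 1.417]
wrist_force: [0.7, -1.3, -0.3]
finger_gap: 34.1
[524.52053401 -22.73106732 224.79362154] [ 1.79313036e+02 -3.42767613e-02  8.11940563e+01] 34.08183351070079 [ -42.02053401 -115.76893268  -84.79362154]
```

```bash
python3 -m crank '[{"offset":[-0.01,-0.028,0],"spin":-1},{"offset":[-0.021,-0.058,0],"spin":-2},{"offset":[-0.032,-0.088,0],"spin":-3},{"offset":[-0.039,-0.108,0],"spin":-3},{"offset":[-0.042,-0.116,0],"spin":-3},{"offset":[-0.042,-0.116,0],"spin":-3},{"offset":[-0.042,-0.116,-0.01],"spin":-3},{"offset":[-0.042,-0.116,-0.02],"spin":-3}]'
python3 -m crank '[{"offset":[0,0,-0.015],"spin":0},{"offset":[0,0,-0.03],"spin":0},{"offset":[0,0,-0.045],"spin":0},{"offset":[0,0,-0.057],"spin":0},{"offset":[0,0,-0.063],"spin":0},{"offset":[0,0,-0.063],"spin":0},{"offset":[0,0,-0.063],"spin":0},{"offset":[0,0,-0.063],"spin":0}]'
python3 look.py e1.png
```

```text
clock: 27.58
eef_pos: [482.9, -137.7, 203.8]
eef_rot: [3.129, -0.001, 1.366]
wrist_force: [-0.5, -0.1, -1.2]
finger_gap: 34.3
clock: 28.25
eef_pos: [483.3, -137.4, 141.2]
eef_rot: [3.129, -0.001, 1.366]
wrist_force: [-0.9, 0.2, -0.1]
finger_gap: 34.4
[ 483.3 -137.4  141.2] 34.40202690609206
orange 61 [360.6 359.3] [ 498.  -166.5  191.2] [ 498.9 -239.4   80. ]
yellow 2876 [314.4 190.4] [493.1 -85.  191.2] [ 490.6 -101.6   80. ]
yellow 538 [376.  183.9] [518.2 -87.5 191.2] [ 533.1 -105.9   80. ]
green 4784 [315.9 303.4] [ 483.5 -134.2  191.2] [ 474.4 -184.9   80. ]
green 734 [370.8 243.5] [ 511.8 -112.   191.2] [ 522.4 -147.4   80. ]
purple 501 [312.9 346.8] [ 477.7 -155.2  191.2] [ 464.6 -220.4   80. ]
```

View pics/e1.png

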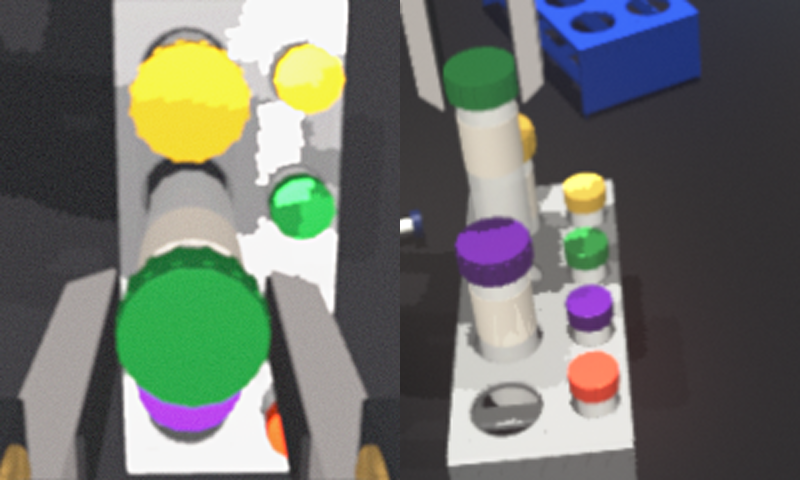

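Purple is seated. The green tube sits about 3 mm too far in +y: the well arc is at row 158 and the foot at 172, against about 22 rows of gap in the earlier good fits. Correcting that while lowering.

```bash
python3 -m crank '[{"offset":[-0.001,-0.003,0],"spin":0},{"offset":[-0.001,-0.003,-0.006],"spin":0},{"offset":[-0.001,-0.003,-0.014],"spin":0},{"offset":[-0.001,-0.003,-0.022],"spin":0},{"offset":[-0.001,-0.003,-0.03],"spin":0},{"offset":[-0.001,-0.003,-0.037],"spin":0},{"offset":[-0.001,-0.003,-0.042],"spin":0},{"offset":[-0.001,-0.003,-0.042],"spin":0}]'
python3 -m crank '[{"offset":[0,0,-0.004],"spin":0},{"offset":[0,0,-0.008],"spin":0},{"offset":[0,0,-0.012],"spin":0},{"offset":[0,0,-0.016],"spin":0},{"offset":[0,0,-0.019],"spin":0},{"offset":[0,0,-0.022],"spin":0},{"offset":[0,0,-0.023],"spin":0},{"offset":[0,0,-0.023],"spin":0}]'
```

```text
clock: 29.02
eef_pos: [481.7, -140.4, 98.0]
eef_rot: [3.13, -0.001, 1.366]
wrist_force: [-0.4, 0.1, -0.9]
finger_gap: 34.4
clock: 29.68
eef_pos: [481.7, -140.4, 74.8]
eef_rot: [3.13, -0.001, 1.366]
wrist_force: [0.1, 0.2, -0.3]
finger_gap: 34.5
```

```bash
python3 -m crank '[{"offset":[0,0,-0.001],"spin":0},{"offset":[0,0,-0.001],"spin":0},{"offset":[0,0,-0.002],"spin":0},{"offset":[0,0,-0.002],"spin":0},{"offset":[0,0,-0.003],"spin":0},{"offset":[0,0,-0.003],"spin":0},{"offset":[0,0,-0.003],"spin":0},{"offset":[0,0,-0.003],"spin":0}]'
```

```text
clock: 30.35
eef_pos: [483.0, -141.0, 74.1]
eef_rot: [3.126, -0.0, 1.366]
wrist_force: [-3.0, -0.1, 18.5]
finger_gap: 34.5
```

The floor is reached at 74.1, as expected. I'll release and go for orange at (602,257).

```bash
python3 -m crank '[{"offset":[0,0,0.001],"spin":0},{"offset":[0,0,0.001],"spin":0},{"offset":[0,0,0.001],"spin":0},{"offset":[0,0,0.001],"spin":0},{"offset":[0,0,0.001],"spin":0},{"offset":[0,0,0.001],"spin":0},{"offset":[0,0,0.001],"spin":0},{"offset":[0,0,0.001],"spin":0}]' 0.6
python3 -m crank '[{"offset":[0,0,0.005],"spin":0},{"offset":[0,0,0.02],"spin":0},{"offset":[0,0,0.045],"spin":0},{"offset":[0,0,0.075],"spin":0},{"offset":[0,0,0.105],"spin":0},{"offset":[0,0,0.127],"spin":0},{"offset":[0,0,0.127],"spin":0},{"offset":[0.002,0.006,0.127],"spin":0}]'
python3 -m crank '[{"offset":[0.01,0.033,0],"spin":2},{"offset":[0.021,0.069,0],"spin":4},{"offset":[0.032,0.106,0],"spin":7},{"offset":[0.043,0.142,0],"spin":9},{"offset":[0.054,0.178,0],"spin":12},{"offset":[0.065,0.214,0],"spin":15},{"offset":[0.076,0.25,0],"spin":17},{"offset":[0.087,0.286,0],"spin":20}]' 0.62
python3 -m crank '[{"offset":[0.008,0.025,0],"spin":1},{"offset":[0.016,0.05,0],"spin":2},{"offset":[0.024,0.075,0],"spin":3},{"offset":[0.03,0.095,0],"spin":3},{"offset":[0.032,0.102,0],"spin":3},{"offset":[0.032,0.102,0],"spin":3},{"offset":[0.032,0.102,0],"spin":3},{"offset":[0.032,0.102,0],"spin":3}]'
python3 - <<'E'
from caps import *
p,E,st=shot('wrist');print(st['eef_pos'],np.degrees(st['eef_rot']))
for c,l in caps(p).items():
    for a,u,b in l: print(c,a,u,b[2:],at_z(p,E,u,124))
E
```

```text
clock: 31.02
eef_pos: [483.0, -141.0, 75.0]
eef_rot: [3.126, -0.0, 1.366]
wrist_force: [1.1, -0.6, -0.4]
finger_gap: 56.6
clock: 31.68
eef_pos: [485.2, -135.4, 202.9]
eef_rot: [3.124, 0.0, 1.365]
wrist_force: [-1.1, 0.8, -0.5]
finger_gap: 56.1
clock: 32.35
eef_pos: [571.8, 152.9, 201.3]
eef_rot: [3.127, 0.0, 1.716]
wrist_force: [1.9, -1.4, 0.2]
finger_gap: 58.1
clock: 33.02
eef_pos: [603.6, 253.8, 201.1]
eef_rot: [3.127, 0.0, 1.768]
wrist_force: [0.1, -1.0, -0.1]
finger_gap: 58.3
[603.6 253.8 201.1] [179.2   0.  101.3]
orange 1664 [312.4 228.9] (np.int32(45), np.int32(49)) [601.5 258.4 124. ]
orange 135 [419.9 459.9] (np.int32(12), np.int32(15)) [742.8  59.4 124. ]
yellow 64 [157.3 426.8] (np.int32(8), np.int32(17)) [499.9  52.1 124. ]
```

```bash
python3 -m crank '[{"offset":[-0.002,0.004,-0.015],"spin":0},{"offset":[-0.002,0.004,-0.04],"spin":0},{"offset":[-0.002,0.004,-0.065],"spin":0},{"offset":[-0.002,0.004,-0.09],"spin":0},{"offset":[-0.002,0.004,-0.11],"spin":0},{"offset":[-0.002,0.004,-0.123],"spin":0},{"offset":[-0.002,0.004,-0.127],"spin":0},{"offset":[-0.002,0.004,-0.127],"spin":0}]'
python3 -m crank '[{"offset":[0,0,0],"spin":0},{"offset":[0,0,0],"spin":0},{"offset":[0,0,0],"spin":0},{"offset":[0,0,0],"spin":0},{"offset":[0,0,0],"spin":0},{"offset":[0,0,0],"spin":0},{"offset":[0,0,0],"spin":0},{"offset":[0,0,0],"spin":0}]' 0.2 25
python3 -m crank '[{"offset":[0,0,0.015],"spin":0},{"offset":[0,0,0.035],"spin":0},{"offset":[0,0,0.06],"spin":0},{"offset":[0,0,0.085],"spin":0},{"offset":[0,0,0.11],"spin":0},{"offset":[0,0,0.13],"spin":0},{"offset":[0,0,0.148],"spin":0},{"offset":[0,0,0.148],"spin":0}]'
```

```text
clock: 33.73
eef_pos: [601.6, 257.2, 74.1]
eef_rot: [3.128, 0.001, 1.767]
wrist_force: [0.1, -0.1, -0.2]
finger_gap: 58.1
clock: 34.4
eef_pos: [601.9, 257.4, 74.9]
eef_rot: [3.126, 0.0, 1.767]
wrist_force: [-1.6, 0.5, 5.4]
finger_gap: 34.8
clock: 35.07
eef_pos: [602.9, 257.8, 226.8]
eef_rot: [3.121, -0.001, 1.767]
wrist_force: [-0.2, 0.3, 0.6]
finger_gap: 34.4
```

```bash
python3 -m crank '[{"offset":[-0.005,-0.018,0],"spin":-2},{"offset":[-0.014,-0.05,0],"spin":-4},{"offset":[-0.024,-0.084,0],"spin":-6},{"offset":[-0.034,-0.12,0],"spin":-8},{"offset":[-0.044,-0.156,0],"spin":-10},{"offset":[-0.054,-0.19,0],"spin":-12},{"offset":[-0.064,-0.225,0],"spin":-14},{"offset":[-0.074,-0.26,0],"spin":-16}]'
python3 -m crank '[{"offset":[-0.01,-0.034,0],"spin":-1},{"offset":[-0.02,-0.068,0],"spin":-2},{"offset":[-0.03,-0.102,0],"spin":-3},{"offset":[-0.04,-0.136,0],"spin":-4},{"offset":[-0.05,-0.17,0],"spin":-5},{"offset":[-0.058,-0.2,0],"spin":-6},{"offset":[-0.063,-0.218,0],"spin":-7},{"offset":[-0.065,-0.226,0],"spin":-7}]'
python3 -c "
from h import *;s=manip.read_state();print(s['eef_pos'],np.degrees(s['eef_rot']),s['finger_gap'],np.array([463.5,-229.5,140])-s['eef_pos'])"
```

```text
clock: 35.73
eef_pos: [527.7, -3.7, 225.5]
eef_rot: [3.122, -0.0, 1.486]
wrist_force: [0.5, -0.8, 0.2]
finger_gap: 33.9
clock: 36.4
eef_pos: [461.5, -231.6, 224.1]
eef_rot: [3.124, -0.001, 1.361]
wrist_force: [0.3, 0.4, -0.9]
finger_gap: 34.5
[ 461.51792494 -231.64565362  224.10620283] [ 1.78982946e+02 -4.23761394e-02  7.79577101e+01] 34.469299825442164 [  1.98207506   2.14565362 -84.10620283]
```

```bash
python3 -m crank '[{"offset":[0.002,0.002,-0.01],"spin":0},{"offset":[0.002,0.002,-0.025],"spin":0},{"offset":[0.002,0.002,-0.04],"spin":0},{"offset":[0.002,0.002,-0.055],"spin":0},{"offset":[0.002,0.002,-0.07],"spin":0},{"offset":[0.002,0.002,-0.083],"spin":0},{"offset":[0.002,0.002,-0.083],"spin":0},{"offset":[0.002,0.002,-0.083],"spin":0}]'
python3 look.py f1.png
```

```text
clock: 37.07
eef_pos: [463.5, -228.3, 140.1]
eef_rot: [3.126, -0.001, 1.362]
wrist_force: [-0.3, -0.7, -0.1]
finger_gap: 34.3
[ 463.5 -228.3  140.1] 34.26441341854063
orange 5088 [316.  304.1] [ 463.5 -225.4  190.1] [ 454.6 -275.7   80. ]
orange 892 [373.5 241.2] [ 493.3 -202.3  190.1] [ 504.8 -236.8   80. ]
yellow 3124 [314.8  25.2] [ 486.5 -114.5  190.1] [493.4 -89.1  80. ]
yellow 1157 [378.7  36.1] [ 509.5 -123.1  190.1] [ 532.  -103.6   80. ]
green 3092 [314.5 107. ] [ 480.2 -143.8  190.1] [ 482.7 -138.5   80. ]
green 987 [375.6 110. ] [ 503.4 -149.8  190.1] [ 521.8 -148.4   80. ]
purple 2789 [315.4 186.8] [ 474.  -174.5  190.1] [ 472.3 -190.1   80. ]
purple 891 [374.6 177.5] [ 498.3 -175.8  190.1] [ 513.3 -192.3   80. ]
```

View pics/f1.png

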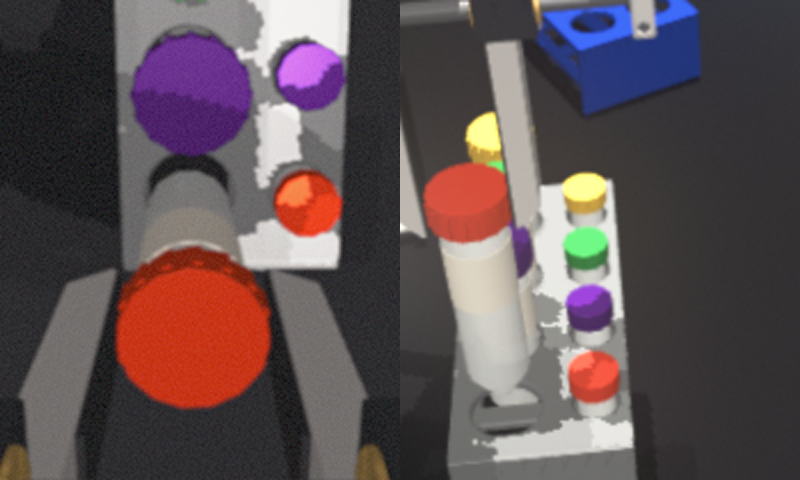

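Orange is over its well: arc row 152, foot row 170, so about 2 mm in -y is needed. The other three caps are seated and in order. Lowering.

```bash
python3 -m crank '[{"offset":[0,-0.002,0],"spin":0},{"offset":[0,-0.002,-0.006],"spin":0},{"offset":[0,-0.002,-0.014],"spin":0},{"offset":[0,-0.002,-0.022],"spin":0},{"offset":[0,-0.002,-0.03],"spin":0},{"offset":[0,-0.002,-0.037],"spin":0},{"offset":[0,-0.002,-0.042],"spin":0},{"offset":[0,-0.002,-0.042],"spin":0}]'
python3 -m crank '[{"offset":[0,0,-0.004],"spin":0},{"offset":[0,0,-0.008],"spin":0},{"offset":[0,0,-0.012],"spin":0},{"offset":[0,0,-0.016],"spin":0},{"offset":[0,0,-0.019],"spin":0},{"offset":[0,0,-0.021],"spin":0},{"offset":[0,0,-0.021],"spin":0},{"offset":[0,0,-0.021],"spin":0}]'
```

```text
clock: 37.83
eef_pos: [463.5, -230.8, 98.2]
eef_rot: [3.125, -0.001, 1.361]
wrist_force: [-0.7, 0.0, 0.2]
finger_gap: 34.5
clock: 38.5
eef_pos: [463.5, -230.8, 77.2]
eef_rot: [3.125, -0.001, 1.362]
wrist_force: [0.0, -0.6, -0.7]
finger_gap: 34.6
```

```bash
python3 -m crank '[{"offset":[0,0,-0.001],"spin":0},{"offset":[0,0,-0.001],"spin":0},{"offset":[0,0,-0.002],"spin":0},{"offset":[0,0,-0.002],"spin":0},{"offset":[0,0,-0.003],"spin":0},{"offset":[0,0,-0.003],"spin":0},{"offset":[0,0,-0.003],"spin":0},{"offset":[0,0,-0.003],"spin":0}]'
```

```text
clock: 39.17
eef_pos: [463.8, -231.1, 74.9]
eef_rot: [3.124, -0.001, 1.362]
wrist_force: [-1.7, -0.1, 6.4]
finger_gap: 34.4
```

Floor contact at 74.9. I'll release, rise and check everything.

```bash
python3 -m crank '[{"offset":[0,0,0.001],"spin":0},{"offset":[0,0,0.001],"spin":0},{"offset":[0,0,0.001],"spin":0},{"offset":[0,0,0.001],"spin":0},{"offset":[0,0,0.001],"spin":0},{"offset":[0,0,0.001],"spin":0},{"offset":[0,0,0.001],"spin":0},{"offset":[0,0,0.001],"spin":0}]' 0.6
python3 -m crank '[{"offset":[0,0,0.005],"spin":0},{"offset":[0,0,0.02],"spin":0},{"offset":[0,0,0.045],"spin":0},{"offset":[0,0,0.075],"spin":0},{"offset":[0,0,0.105],"spin":0},{"offset":[0,0,0.135],"spin":0},{"offset":[0,0,0.15],"spin":0},{"offset":[0,0,0.15],"spin":0}]'
python3 -m crank '[{"offset":[0,0.01,0.02],"spin":0},{"offset":[0,0.02,0.05],"spin":0},{"offset":[0,0.03,0.07],"spin":0},{"offset":[0,0.03,0.09],"spin":0},{"offset":[0,0.03,0.09],"spin":0},{"offset":[0,0.03,0.09],"spin":0},{"offset":[0,0.03,0.09],"spin":0},{"offset":[0,0.03,0.09],"spin":0}]'
python3 - <<'E'
from caps import *
p,E,st=shot('wrist');s=manip.camera('side');t=manip.camera('top')
b=cv2.resize(s['pixels'][190:400,190:365],(400,480),interpolation=cv2.INTER_CUBIC)
a=cv2.resize(p['pixels'][30:330,220:470],(400,480),interpolation=cv2.INTER_CUBIC)
cv2.imwrite('pics/z.png',np.hstack([a,b])[:,:,::-1])
Rt=np.array([[.979,-.202],[.202,.979]])
for q,e,n in((p,E,'wrist'),(t,ext(t),'top')):
  for c,l in caps(q).items():
    for a,u,b in l:
      w=[Rt@(at_z(q,e,u,z)[:2]-[493,-165.4]) for z in(124,80)]
      if abs(w[0][0])<60 and abs(w[0][1])<110: print(n,c,a,'rack xy at 124:',w[0],'at 80:',w[1])
E
```

```text
clock: 39.83
eef_pos: [463.7, -231.0, 75.8]
eef_rot: [3.124, -0.001, 1.362]
wrist_force: [0.0, 0.6, -0.4]
finger_gap: 56.4
clock: 40.5
eef_pos: [464.8, -231.6, 229.9]
eef_rot: [3.118, 0.001, 1.362]
wrist_force: [0.8, -0.2, 0.4]
finger_gap: 56.6
clock: 41.17
eef_pos: [464.4, -201.7, 318.3]
eef_rot: [3.121, 0.0, 1.361]
wrist_force: [-0.5, 0.2, -0.1]
finger_gap: 56.5
wrist yellow 672 rack xy at 124: [-15.3 -69.8] at 80: [-14.4 -81.4]
wrist yellow 198 rack xy at 124: [ 21.6 -59.1] at 80: [ 26.6 -69.5]
wrist green 734 rack xy at 124: [-18.3  22.4] at 80: [-17.7  20.8]
wrist green 96 rack xy at 124: [20.5 18.1] at 80: [25.3 16.1]
wrist purple 841 rack xy at 124: [-15.9 -21.6] at 80: [-15.  -27.9]
wrist purple 298 rack xy at 124: [ 20.4 -16.3] at 80: [ 25.2 -22.1]
top orange 380 rack xy at 124: [-16.  -69.5] at 80: [-17.3 -84.7]
top orange 145 rack xy at 124: [ 24.4 -53.8] at 80: [ 25.3 -68.1]
top yellow 358 rack xy at 124: [-16.5  68.1] at 80: [-17.8  60. ]
top yellow 136 rack xy at 124: [24.2 76.7] at 80: [25.  69.1]
top green 338 rack xy at 124: [-16.6  22.4] at 80: [-17.9  12. ]
top green 135 rack xy at 124: [23.6 32.4] at 80: [24.4 22.6]
top purple 309 rack xy at 124: [-16.5 -22.5] at 80: [-17.8 -35.3]
top purple 126 rack xy at 124: [ 24.3 -10.7] at 80: [ 25.1 -22.8]
```

View pics/z.png

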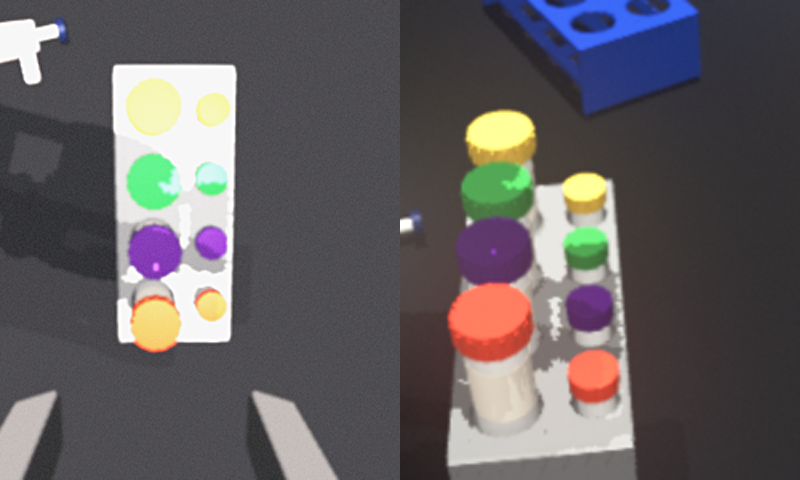

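The final view shows all four tubes beside their matching vials, upright, with the gripper clear. Caps sit at rack x of about -16 and y of about 68, 22, -22 and -69. The vials are in place, so I'll hand in.

```bash
python3 -c "
from cell import manip;print(manip.sign_off())"
```

```text
the job is handed in; nothing more can be done
None
```

All four large tubes now stand in the grey rack, each in the large well next to the vial with its cap colour. I lowered each one to the floor of its well, where the wrist force showed contact, then released it. The job was handed in at about 41 s; the sign-off gives no verdict.

**Final checks:**
- **Tubes:** the top camera puts the caps at rack x of about -16 mm, with y at yellow 68, green 22, purple -22 and orange -70. All are within about 1.5 mm of their wells, and they look upright.
- **Vials:** they read within about 2 mm of their wells in the top view. In the last wrist view the green vial read 7 mm off in y, but that picture was overexposed and only part of the cap was picked up.
- **Not re-measured:** I didn't measure the bottle or the black look-alikes at the end. The arm stayed clear of them and no unexpected contact forces showed.

**What disagreed:**
- **Fingertips:** they sit about 28 mm short of the stated tool point. The first grip on yellow closed above the cap, so I opened and gripped 28 mm lower for all four tubes. The measured floor contacts fit that.
- **Colours in the wrist view:** bright light in the last wrist picture made the orange caps register as yellow. I relied on the top and side views for those.

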